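# Stand up the fallen resin bottle and restart the shaker

### The job

A resin bottle has fallen over on the shaker and tripped it. Stand the fallen bottle upright again on the shaker's rubber mat, leaving the other two bottles and the jar standing where they are. Once it stands, slide the yellow guard off the green start button on the control panel, press the button all the way down and let it go.

Things in the scene. Friction and masses are not known exactly. Their poses are not given: they have to be found in the camera images.
- shaker: Fixed platform shaker. Origin at bench height under the centre of its platform; z up, x towards its back (away from the robot, turned up to 0.3 rad), y to its left. The platform is a flat dark rubber mat, 300 mm along x by 350 mm along y, its top 90 mm above the bench, with a thin rim 8 mm above the mat along all four edges, 151 mm (x) and 176 mm (y) from the centre.
- panel (a point): Centre of the control panel's top, 72 mm above the bench, at x 0, y -232 mm of the shaker, to the right of the platform. The panel is 290 mm along the shaker's x and 88 mm wide. On its middle line: the guarded start button at x 34 mm, a fixed speed dial 14 mm high at x -108 mm, a flat display at x 108 mm.
- fallen: The fallen bottle: amber, white label with orange bands, black cap, closed, about 0.35 kg, lying on the mat, cap roughly towards the shaker's left. Origin: centre of its flat base; x axis from base to cap (straight up when it stands). 155 mm long: body 68 mm in diameter from 0 to 100 mm, conical shoulder to 119 mm, neck 28 mm in diameter, cap 32 mm in diameter from 128 to 155 mm.
- fallen_cap (a point): Middle of the fallen bottle's cap, on its axis, 141 mm from the base. Lying, the axis is 34 mm above the mat and the cap's underside 18 mm above it. The bottle can roll; friction on the mat is about 0.6. Its centre of mass is about 60 mm from the base; tipped up about the lower edge of its base, with 68 mm of free mat beyond that edge, it drops onto its base once past about 60 degrees from lying.
- bottle_grey: Bottle of the same shape (68 mm diameter, 155 mm high) with grey bands, loose, standing on the mat beside the fallen one. Origin: centre of its base; z up.
- bottle_green: Bottle of the same shape (68 mm diameter, 155 mm high) with green bands, loose, standing on the mat on the other side of the fallen one. Origin: centre of its base; z up.
- jar: White sample jar with black lid, 44 mm diameter, 48 mm high, loose, standing on the mat beside the fallen bottle's cap. Origin: centre of its base; z up.
- guard (a joint): Yellow guard that covers the start button: 0 shut, 0.060 m fully open. It slides along the shaker's -x (towards the robot), stays where it is left and takes about 1.5 N to move. From about 0.045 m on, the button is clear for a fingertip.
- guard_tab (a point): Top centre of the guard's tab, 100 mm above the bench. The tab is an upright ridge across the middle of the guard, 10 mm thick along the slide, 36 mm wide, 13 mm high above the guard plate; the plate is 44 mm long and 3 mm thick. It runs between two steel rails, 48 mm apart inside, their tops 20 mm above the panel.
- start (a joint): Green start button: 0 up, 0.006 m fully down; it springs back. About 5 N presses it fully down.
- start_top (a point): Centre of the top of the start button, 24 mm diameter, 82 mm above the bench when up (76 mm when fully down, 4 mm proud of the panel) and hidden 2 mm below the guard plate when the guard is shut. It presses straight down.
There are look-alikes about, which are no part of the job. Leave any pink look-alike of the fallen alone.

How it is judged:
On the way, in this order (a step that is already met when the one before it is completed fails the run):
1. the fallen bottle stands upright and still on the platform (angle between fallen's own x axis and vertical below 0.05 rad and linear speed of fallen below 0.02 m/s and z of fallen in the frame of shaker between 0.085 and 0.095 m and x of fallen in the frame of shaker between -0.12 and 0.12 m and y of fallen in the frame of shaker between -0.145 and 0.145 m), for 0.3 s.
2. the start button is pressed all the way down (value of joint start above 0.0045 m), for 0.05 s.
At the end, for the whole second after the job is handed in: The fallen bottle stands still, wholly on the mat (within 0.05 rad of upright, base within 5 mm of mat height); the other bottles and the jar stand within 0.05 rad of upright, shifted under 20 mm; the start button was pressed 4.5 mm or more after the bottle stood, and has sprung back (all of step 1 and angle between each of bottle_grey, bottle_green, jar's own z axis and vertical below 0.05 rad and value of joint start below 0.0015 m); the robot touches nothing.
It fails at once if the start button is pressed while the bottle is not standing (value of joint start above 0.003 m and angle between fallen's own x axis and vertical above 0.15 rad).
It fails at once if another bottle or the jar is knocked over or shifted more than 20 mm (distance of any of bottle_grey, bottle_green, jar from where it was at the start of the episode above 0.02 m or angle between any of bottle_grey, bottle_green, jar's own z axis and vertical above 0.35 rad).
It also fails if it takes over 64 s, if anything falls off the work surface, if the arm or the gripper's body presses on something with over 40 N, if the wrist force passes 120 N, or if a joint passes its speed limit or range.

### The arm

A 6-joint arm with a two-finger parallel gripper is mounted at the origin on the work surface. World frame = base frame: x ahead of the robot, y to its left, z up, the work surface at z = 0. Lengths are in m, angles in rad, forces in N, time in s.
With the tool pointing down it reaches from about 0.35 to 0.975 m from the base axis. Payload 4.9 kg.
Tool frame: the origin (TCP) lies at the very end of the fingers, on their centre line; the grasp point (between the pads) lies 19 mm behind it; x points along the fingers, z is the direction in which the jaws open and shut, and the axes are right-handed (so a half turn about x gives the same grasp; the last joint's range is limited). The gripper opens to 85 mm and grips with 20 to 120 N. Pads are 22 mm wide; open, the fingers measure 114 mm over their backs; the gripper's body (76 mm by 85 mm) begins 54 mm behind the grasp point. The pads swing forward as they close: fully open they stand 13 mm farther back than shut.
Start: joints at [-1.345, 0.053, 1.613, -0, 1.476, -0.119], TCP at [0.211, -0.588, 0.231] pointing down, gripper open.
Joint ranges: [-3.01, 3.01], [-1.01, 2.22], [0.06, 2.58], [-1.02, 4.17], [0.09, 2.62], [-3.14, 3.14]. Speed limits (rad/s): [2.57, 2.57, 3.14, 3.14, 3.14, 3.14].

### API

Orientations are given as a unit quaternion [w, x, y, z].
In Python, from plant import manip, viewer gives the robot as it stands.
- The arm moves only by the shell command python3 -m inch 'ROWS'. ROWS is JSON, a list of rows, each an object with "fingers": the opening, from -1 (shut) to 1 (fully open), so that 0 is half open; "delta_pos": the shift along the tool's x, y, z in cm, a list of three; "twist": the turn, a rotation vector about the tool's x, y, z in degrees, a list of three. A call has 1 to 5 rows; each row shifts and turns the commanded pose from where the row before left it, along the tool's axes as they then stand; what a row does not reach is not made up. A row lasts 1/8 s, in which the tool goes at most 62.5 mm and 10.7 degrees, less where a joint would pass 70% of its speed; a pose out of reach is approached as far as the arm can. A call is refused whole if a number of a shift passes 6.25 or a number of a turn 10.7, either way. A call with a gripper value outside its range is refused whole. The fingers move at their own pace and stop on an object; the grip force is fixed at half the most. Time passes only in rows, so rows that do not move let the fingers close. It gives the time, the measured TCP pose, the force and the opening at its end, in the units of the state.
- manip.state(): the state, without advancing time (a new reading comes with each control period).
- viewer.grab_frame(name): name is "scene" or "top"; returns a dict with "pixels" (384x512x3 uint8, blue, green, red), "range_z" (384x512 float32, m along the optical axis (not along the pixel's ray), 0 where there is no reading), "K" (3x3 intrinsics, pixels), "k1" (the pictures are not rectified: a ray, as slopes to the right and down, at radius r is drawn at 1 + k1 r^2 times it, then the intrinsics apply), "pose" (4x4, takes a point from camera to world coordinates). Camera axes: x right, y down, z forward; pixel columns grow to the right and rows downward; lengths in m; the calibration is good to about 2 mm. A picture is of the moment at which its call begins.
- manip.job_done(): hands the job in, once; it reports no verdict.
The state is a dict: "time": time; "joint_pos": joint angles; "joint_vel": joint speeds; "joint_efforts": joint torques, N m; "tool_pos": TCP position; "tool_rot": TCP orientation; "contact_force": force on the tool from outside, world axes, zero at the start; "ft_torque": the same for the moment, N m; "gripper_width": opening from 0.0 (shut) to 1.0 (fully open).
Only numpy, scipy, OpenCV 4.12 (cv2) and the standard library are available. Lean on these libraries where they do the work, as an engineer would, in place of code of your own. Each camera call takes 0.05 s, during which the arm holds its last target.

## Working session

There is one attempt and no reset: what is moved stays moved. The work goes in short steps, Python scripts to look and compute and a shell command to move; the robot and the scene stay as the last step left them, time stands still between calls to the robot, and variables do not carry over. Pictures are saved under pics/ and viewed, and the job is handed in when it is done.

```bash
ls; mkdir -p pics; cat > h.py <<'E'
import numpy as np,cv2
from plant import manip,viewer
def grab(n):
    f=viewer.grab_frame(n); return f
def ray(f,u,v):
    K=f["K"];k=f["k1"];d=np.array([(u-K[0,2])/K[0,0],(v-K[1,2])/K[1,1]]);s=d.copy()
    for _ in range(20): s=d/(1+k*(s@s))
    return s
def onplane(f,u,v,z):
    s=ray(f,u,v);P=f["pose"];d=P[:3,:3]@np.array([s[0],s[1],1]);o=P[:3,3]
    return o+d*(z-o[2])/d[2]
def depthpt(f,u,v):
    s=ray(f,u,v);z=f["range_z"][int(v),int(u)]
    return (f["pose"]@np.array([s[0]*z,s[1]*z,z,1]))[:3]
def cloud(f):
    K=f["K"];k=f["k1"];v,u=np.mgrid[:384,:512];dx=(u-K[0,2])/K[0,0];dy=(v-K[1,2])/K[1,1];sx,sy=dx,dy
    for _ in range(20):
        r=1+k*(sx*sx+sy*sy);sx=dx/r;sy=dy/r
    z=f["range_z"];p=np.stack([sx*z,sy*z,z],-1)
    return p@f["pose"][:3,:3].T+f["pose"][:3,3]
E
python3 - <<'E'
from h import *
for n in("scene","top"):
    f=grab(n);cv2.imwrite(f"pics/{n}0.png",cv2.resize(f["pixels"],(800,600),interpolation=cv2.INTER_CUBIC));print(n,f["K"],f["k1"],f["pose"])
print(manip.state())
E
```

```text
pics
scene [[444.33067111   0.         254.02299087]
 [  0.         444.33067111 193.0715165 ]
 [  0.           0.           1.        ]] -0.13481601844976773 [[ 0.240174    0.71662701 -0.65479934  1.13386071]
 [ 0.970724   -0.1796463   0.15944316 -0.14106792]
 [-0.00337101 -0.67392354 -0.73879341  0.77050653]
 [ 0.          0.          0.          1.        ]]
top [[448.47907054   0.         255.24308246]
 [  0.         448.47907054 191.4263263 ]
 [  0.           0.           1.        ]] -0.00893066693617333 [[-0.05524177 -0.97681237  0.20684764  0.36469285]
 [-0.99847139  0.0536709  -0.01320263  0.01823101]
 [ 0.00179479 -0.20726079 -0.97828408  0.98053766]
 [ 0.          0.          0.          1.        ]]
{'time': 0.1, 'joint_pos': array([-1.34501243e+00,  5.32767555e-02,  1.61416900e+00,  4.40162120e-06,
        1.47601583e+00, -1.19011944e-01]), 'joint_vel': array([ 1.65365212e-03, -9.38397753e-04, -2.07518781e-03, -5.50835069e-06,
        8.60474282e-04,  8.72019786e-04]), 'joint_efforts': array([ 2.57207021e-04, -3.94910395e+01, -3.71360457e+01, -1.21563926e-04,
        3.97393669e-03, -8.36214724e-07]), 'tool_pos': array([ 0.21111821, -0.58765498,  0.23018735]), 'tool_rot': array([ 0.57786993,  0.40725825,  0.57885086, -0.40637267]), 'contact_force': array([ 0.49984448, -0.26330429, -0.11642271]), 'ft_torque': array([0.01834284, 0.01285879, 0.00089945]), 'gripper_width': 0.99860386258567}
```

View pics/scene0.png

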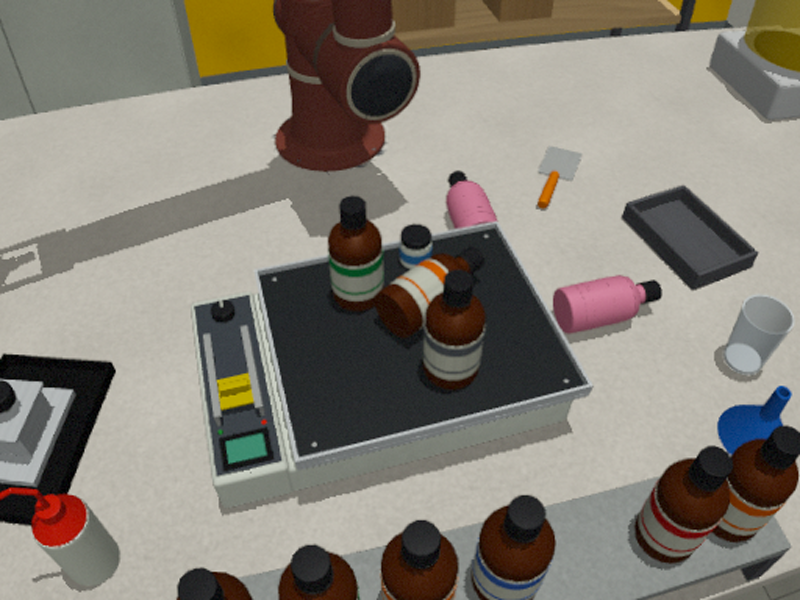

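View pics/top0.png

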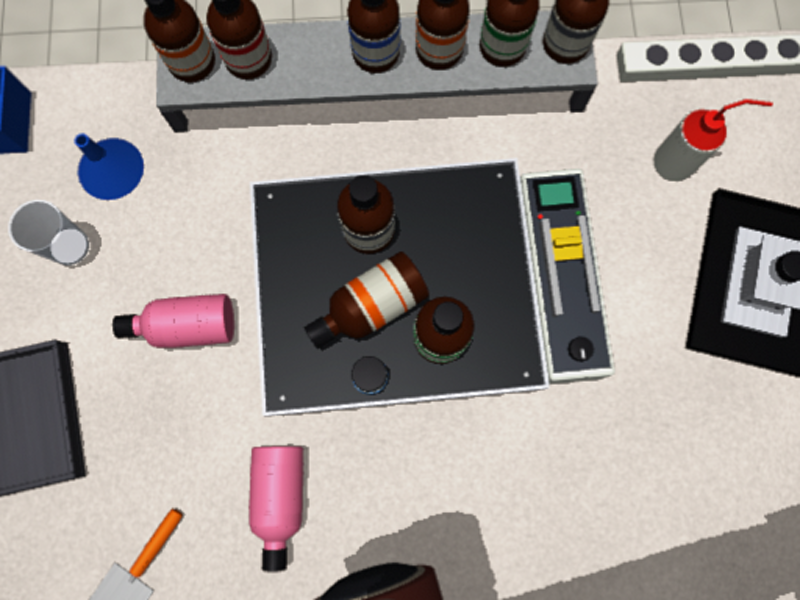

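The top view shows three bottles lying down. The amber one with orange bands is on the mat (body at 800x600 pixel (378,297), cap at (322,332)). The two pink ones are off the mat at (175,322) and (275,505). The amber one is the target. The other orange-banded bottles, at (180,40) and (440,25), stand on the shelf. Next I'll measure.

```bash
python3 - <<'E'
from h import *
f=grab("top");g=grab("scene")
im=f["pixels"];cv2.imwrite("pics/topcrop.png",cv2.resize(im[95:270,155:400],None,fx=3.2,fy=3.2,interpolation=cv2.INTER_CUBIC))
s=512/800
# rim corners in top (z=.098)
cs=[onplane(f,u*s,v*s,.098)[:2] for u,v in[(253,185),(515,163),(547,385),(266,413)]]
print("corners LB,RB,RF,LF",np.round(cs,4)); c=np.mean(cs,0)
xd=(cs[0]+cs[1]-cs[2]-cs[3]);yaw=np.arctan2(xd[1],xd[0]);print("c",c,"yaw",yaw)
C=cloud(f);D=cloud(g);np.savez("c0.npz",C=C,D=D)
hsv=cv2.cvtColor(im,cv2.COLOR_BGR2HSV)
y=cv2.inRange(hsv,(22,140,120),(35,255,255));n,l,st,ce=cv2.connectedComponentsWithStats(y)
for i in range(1,n):
    if st[i,4]>30:print("yellow",st[i],ce[i],onplane(f,*ce[i],.09), "zmax",np.percentile(C[l==i][:,2],[5,50,95]))
R=np.array([[np.cos(yaw),-np.sin(yaw)],[np.sin(yaw),np.cos(yaw)]])
print("panel",c+R@[0,-.232],"button",c+R@[.034,-.232])
for P,nm in((C,"top"),(D,"scene")):
    L=(P[...,:2]-c)@R; m=(np.abs(L[...,0])<.14)&(np.abs(L[...,1])<.165)
    print(nm,"mat z",np.median(P[m][:,2]))
    hi=(m&(P[...,2]>.105)).astype(np.uint8);n,l,st,ce=cv2.connectedComponentsWithStats(hi)
    for i in range(1,n):
        if st[i,4]>40:
            q=P[l==i];print(st[i],q.mean(0).round(3),q.min(0).round(3),q.max(0).round(3))
    # tops
    for lo,h in((.13,.146),(.225,.26)):
        b=(m&(P[...,2]>lo)&(P[...,2]<h)).astype(np.uint8);n,l,st,ce=cv2.connectedComponentsWithStats(b)
        for i in range(1,n):
            if st[i,4]>40:
                q=P[l==i];print("  slab",lo,st[i],((q.min(0)+q.max(0))/2).round(3),q.min(0).round(3),q.max(0).round(3))
E
```

```text
corners LB,RB,RF,LF [[ 0.7173  0.1919]
 [ 0.7294 -0.1599]
 [ 0.431  -0.1734]
 [ 0.4157  0.1794]]
c [0.5733357  0.00949937] yaw 0.0433253399482826
yellow [352 145  22  22 369] [362.56639566 155.20325203] [ 0.617242   -0.21954321  0.09      ] zmax [0.0832842  0.08615135 0.09974095]
panel [ 0.58338404 -0.22228292] button [ 0.61735213 -0.22081032]
top mat z 0.08946648018387449
[ 216  112   37   49 1417] [0.636 0.04  0.194] [0.615 0.007 0.105] [0.677 0.076 0.247]
[ 195  161   80   62 2393] [0.541 0.042 0.147] [ 0.491 -0.03   0.116] [0.605 0.124 0.161]
[ 265  190   39   42 1285] [ 0.492 -0.04   0.202] [ 0.465 -0.076  0.106] [ 0.532 -0.009  0.248]
[225 228  24  24 438] [0.453 0.048 0.135] [0.432 0.026 0.106] [0.475 0.069 0.141]
  slab 0.13 [220 141  33  17  80] [0.629 0.04  0.138] [0.615 0.008 0.13 ] [0.643 0.072 0.146]
  slab 0.13 [195 161  80  61 807] [0.548 0.047 0.138] [ 0.492 -0.03   0.13 ] [0.605 0.124 0.146]
  slab 0.13 [225 228  23  23 404] [0.454 0.048 0.136] [0.433 0.027 0.131] [0.475 0.069 0.141]
  slab 0.225 [224 112  18  21 302] [0.649 0.041 0.236] [0.634 0.026 0.225] [0.665 0.
[... 217 characters left out ...]
[0.688 0.127 0.248]
  slab 0.13 [257 144  19  16 235] [0.459 0.05  0.135] [0.438 0.03  0.13 ] [0.481 0.07  0.14 ]
  slab 0.13 [291 158  18  16 165] [0.522 0.107 0.138] [0.496 0.088 0.13 ] [0.547 0.125 0.145]
  slab 0.13 [212 170  34  17 187] [ 0.521 -0.042  0.138] [ 0.503 -0.075  0.13 ] [ 0.539 -0.009  0.146]
  slab 0.13 [240 187  43  22 243] [0.582 0.011 0.138] [ 0.554 -0.028  0.13 ] [0.61  0.051 0.146]
  slab 0.13 [272 220  36  17 186] [0.668 0.04  0.138] [0.65  0.009 0.13 ] [0.686 0.071 0.146]
  slab 0.225 [218 126  17  19 270] [ 0.504 -0.041  0.236] [ 0.488 -0.057  0.225] [ 0.52  -0.025  0.247]
  slab 0.225 [284 173  19  21 330] [0.653 0.042 0.236] [0.637 0.027 0.225] [0.669 0.057 0.248]
```

View pics/topcrop.png

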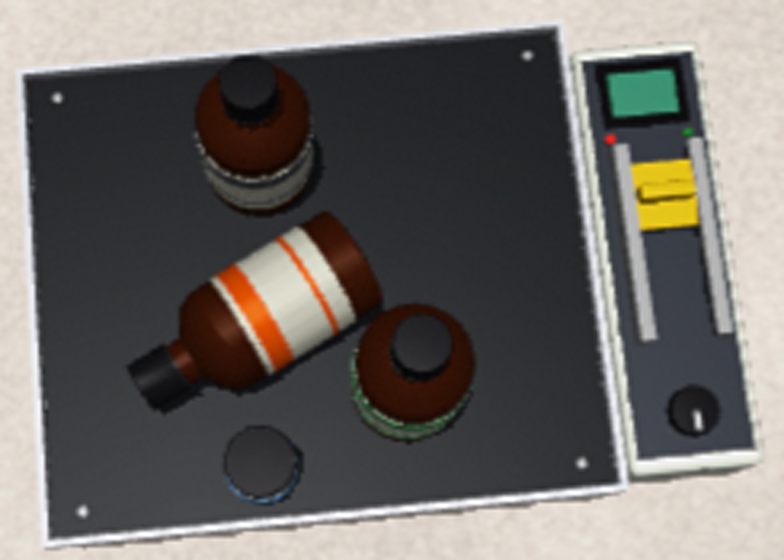

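```bash
python3 - <<'E'
from h import *
d=np.load("c0.npz")
for nm,box in(("C",(195,161,80,62)),("D",None)):
    P=d[nm].reshape(-1,3)
    # fallen: box in world around line
    a=np.array([.585,-.005]);b=np.array([.515,.12]);u=(b-a)/np.linalg.norm(b-a);n=np.array([-u[1],u[0]])
    q=P[:,:2]-a;t=q@u;s=q@n
    m=(t>-.03)&(t<.15)&(abs(s)<.045)&(P[:,2]>.150)&(P[:,2]<.165)
    Q=P[m];
    vx,vy,x0,y0=cv2.fitLine(Q[:,:2].astype(np.float32),cv2.DIST_HUBER,0,.001,.001).ravel()
    if vy<0:vx,vy=-vx,-vy
    v=np.array([vx,vy]);o=np.array([x0,y0])
    print(nm,"body ridge dir",v,np.degrees(np.arctan2(vy,vx)),"mean",o,len(Q),"t range",((Q[:,:2]-o)@v).min(),((Q[:,:2]-o)@v).max())
    mm=(t>-.05)&(t<.2)&(abs(s)<.045)&(P[:,2]>.115)&(P[:,2]<.165)
    tt=(P[mm][:,:2]-o)@v;print(" all t range",np.percentile(tt,[0.3,99.7]),"ends",o+v*tt.min(),o+v*tt.max())
    cm=mm&(((P[:,:2]-o)@v)>tt.max()-.025); print(" cap mean",P[cm].mean(0),"z max",P[cm][:,2].max(), "cap across",np.percentile((P[cm][:,:2]-o)@[-v[1],v[0]],[1,99]))
E
```

```text
C body ridge dir [-0.504419  0.863459] 120.29279 mean [0.54611117 0.03853172] 1180 t range -0.06382911513763785 0.04653825235957294
 all t range [-0.06304864  0.09038121] ends [ 0.57835475 -0.01666249] [0.50008681 0.11731572]
 cap mean [0.50723678 0.10710931 0.13489072] z max 0.14248870021718196 cap across [-0.01867378  0.01232364]
D body ridge dir [-0.51323885  0.85824585] 120.87981 mean [0.55943364 0.03277787] 799 t range -0.05309838701875263 0.0564976859665283
 all t range [-0.05294482  0.10145831] ends [ 0.58668579 -0.0127936 ] [0.50663242 0.12107288]
 cap mean [0.5172969  0.11226746 0.13334696] z max 0.1402732074483981 cap across [-0.01466895  0.01354921]
```

```bash
cat >> h.py <<'E'
from scipy.spatial.transform import Rotation as Rot, Slerp
def cur():
    s=manip.state();q=s["tool_rot"];return s["tool_pos"],Rot.from_quat([q[1],q[2],q[3],q[0]]),s
def rows(p,R,poses,dp=1,dr=1):
    out=[]
    for pt,Rt in poses:
        a=np.round(R.inv().apply(pt-p)*100,dp+1);w=np.round(np.degrees((R.inv()*Rt).as_rotvec()),dr)
        out.append((list(a+0.),list(w+0.)));p=p+R.apply(a/100);R=R*Rot.from_rotvec(np.radians(w))
    for o in out:print([float(x) for x in o[0]],[float(x) for x in o[1]])
    return p,R
def interp(p,R,pt,Rt,n):
    S=Slerp([0,1],Rot.concatenate([R,Rt]));return[(p+(pt-p)*k/n,S(k/n)) for k in range(1,n+1)]
d=np.array([-.509,.861,0]);d/=np.linalg.norm(d);U=np.array([0,0,1.]);n=np.array([d[1],-d[0],0])
B=np.array([.582,-.0145,.09])
def toolR(tilt,sg):  # tilt deg: body toward cap side
    t=np.radians(tilt);x=-np.cos(t)*U-np.sin(t)*d;z=sg*n;return Rot.from_matrix(np.stack([x,np.cross(z,x),z],1))
E
python3 - <<'E'
from h import *
p,R,s=cur();print(R.as_matrix().round(2))
for sg in(1,-1):
    T=toolR(40,sg);print(sg,np.degrees((R.inv()*T).magnitude()), np.degrees((R.inv()*toolR(0,sg)).as_rotvec()))
E
```

```text
[[-0.    0.94  0.34]
 [ 0.    0.34 -0.94]
 [-1.    0.   -0.  ]]
1 106.46622610535029 [-1.00837037e+02 -4.72935883e-02 -7.17670320e-02]
-1 87.20937104111265 [ 7.91629347e+01 -6.81497770e-02  4.49098619e-02]
```

```bash
python3 -m inch '[{"fingers":1,"delta_pos":[-6.2,0,0],"twist":[0,0,0]},{"fingers":0,"delta_pos":[-6.2,0,0],"twist":[0,0,0]},{"fingers":0,"delta_pos":[-3,0,0],"twist":[0,0,0]}]'; python3 - <<'E'
from h import *
p,R,s=cur()
G=B+.145*d+.034*U;T=toolR(40,1);x=T.as_matrix()[:,0]
tcp=G+.019*x;pre=tcp-.14*x;print(tcp,pre)
rows(p,R,interp(p,R,np.array([pre[0],pre[1],.36]),toolR(0,1),15))
E
```

```text
time: 0.57
tool_pos: [0.2114, -0.5889, 0.3903]
tool_rot: [0.58, 0.405, 0.577, -0.408]
contact_force: [-0.5, -0.3, 0.4]
gripper_width: 0.603
[0.51442498 0.09980666 0.10944516] [0.46862914 0.17727271 0.21669138]
[0.17, 3.34, -4.23] [-6.7, 0.0, 0.0]
[0.18, 3.81, -3.81] [-6.7, 0.0, 0.0]
[0.17, 4.23, -3.34] [-6.8, 0.0, 0.1]
[0.18, 4.59, -2.81] [-6.7, 0.1, 0.0]
[0.19, 4.9, -2.26] [-6.7, 0.0, 0.0]
[0.19, 5.12, -1.68] [-6.7, 0.0, 0.0]
[0.18, 5.28, -1.06] [-6.8, 0.0, 0.1]
[0.2, 5.37, -0.43] [-6.7, 0.0, 0.0]
[0.19, 5.39, 0.2] [-6.7, 0.0, 0.0]
[0.2, 5.32, 0.82] [-6.7, 0.0, 0.0]
[0.19, 5.19, 1.44] [-6.7, 0.1, 0.1]
[0.2, 4.99, 2.04] [-6.8, 0.0, 0.0]
[0.2, 4.71, 2.61] [-6.7, 0.0, 0.0]
[0.21, 4.38, 3.15] [-6.7, 0.0, 0.0]
[0.2, 3.98, 3.63] [-6.7, 0.0, 0.0]
```

```bash
python3 -m inch '[{"fingers":0,"delta_pos":[0.2,3.3,-4.2],"twist":[-6.7,0,0]},{"fingers":0,"delta_pos":[0.2,3.8,-3.8],"twist":[-6.7,0,0]},{"fingers":0,"delta_pos":[0.2,4.2,-3.3],"twist":[-6.7,0,0]},{"fingers":0,"delta_pos":[0.2,4.6,-2.8],"twist":[-6.7,0,0]},{"fingers":0,"delta_pos":[0.2,4.9,-2.3],"twist":[-6.7,0,0]}]'
python3 -m inch '[{"fingers":0,"delta_pos":[0.2,5.1,-1.7],"twist":[-6.7,0,0]},{"fingers":0,"delta_pos":[0.2,5.3,-1.1],"twist":[-6.7,0,0]},{"fingers":0,"delta_pos":[0.2,5.4,-0.4],"twist":[-6.7,0,0]},{"fingers":0,"delta_pos":[0.2,5.4,0.2],"twist":[-6.7,0,0]},{"fingers":0,"delta_pos":[0.2,5.3,0.8],"twist":[-6.7,0,0]}]'
python3 - <<'E'
from h import *
p,R,s=cur();print(s["joint_pos"].round(2))
x=toolR(40,1).as_matrix()[:,0];pre=B+.145*d+.034*U-.121*x
rows(p,R,interp(p,R,np.array([pre[0],pre[1],.36]),toolR(0,1),5))
E
```

```text
time: 1.2
tool_pos: [0.2969, -0.3319, 0.375]
tool_rot: [0.672, 0.222, 0.671, -0.222]
contact_force: [0.7, 0.2, 0.5]
gripper_width: 0.503
time: 1.82
tool_pos: [0.3828, -0.0763, 0.3652]
tool_rot: [0.707, 0.019, 0.707, -0.019]
contact_force: [1.0, -0.5, -0.3]
gripper_width: 0.504
[-0.39 -0.58  1.91  0.    1.81 -0.33]
[0.1, 5.16, 1.44] [-6.7, 0.0, 0.0]
[0.11, 4.95, 2.04] [-6.8, 0.0, 0.0]
[0.1, 4.67, 2.61] [-6.7, 0.0, 0.0]
[0.11, 4.34, 3.13] [-6.7, 0.0, 0.0]
[0.1, 3.94, 3.62] [-6.7, 0.0, 0.0]
```

```bash
python3 -m inch '[{"fingers":0,"delta_pos":[0.1,5.2,1.4],"twist":[-6.7,0,0]},{"fingers":0,"delta_pos":[0.1,5,2],"twist":[-6.8,0,0]},{"fingers":0,"delta_pos":[0.1,4.7,2.6],"twist":[-6.7,0,0]},{"fingers":0,"delta_pos":[0.1,4.3,3.1],"twist":[-6.7,0,0]},{"fingers":0,"delta_pos":[0.1,3.9,3.6],"twist":[-6.7,0,0]}]'
python3 - <<'E'
from h import *
p,R,s=cur();print(s["joint_pos"].round(2))
x=toolR(40,1).as_matrix()[:,0];pre=B+.145*d+.034*U-.121*x
rows(p,R,interp(p,R,pre+np.array([0,0,.05]),toolR(40,1),5))
E
```

```text
time: 2.45
tool_pos: [0.4684, 0.1773, 0.3602]
tool_rot: [0.682, -0.187, 0.682, 0.187]
contact_force: [0.4, -0.2, -0.4]
gripper_width: 0.503
[ 0.21 -0.29  1.72 -0.    1.72 -0.32]
[1.87, 0.0, 0.0] [0.0, 0.0, -8.0]
[1.85, 0.25, 0.01] [0.0, 0.0, -8.0]
[1.8, 0.52, 0.0] [0.0, 0.0, -8.0]
[1.71, 0.76, 0.0] [0.0, 0.0, -8.0]
[1.59, 0.98, 0.0] [0.0, 0.0, -8.0]
```

```bash
python3 -m inch '[{"fingers":0,"delta_pos":[1.9,0,0],"twist":[0,0,-8]},{"fingers":0,"delta_pos":[1.8,0.3,0],"twist":[0,0,-8]},{"fingers":0,"delta_pos":[1.8,0.5,0],"twist":[0,0,-8]},{"fingers":0,"delta_pos":[1.7,0.8,0],"twist":[0,0,-8]},{"fingers":0,"delta_pos":[1.6,1,0],"twist":[0,0,-8]}]'
python3 - <<'E'
from h import *
p,R,s=cur();print(s["joint_pos"].round(2))
G=B+.145*d+.034*U;T=toolR(40,1);x=T.as_matrix()[:,0];tcp=G+.019*x
print(R.as_matrix().round(3),T.as_matrix().round(3))
rows(p,R,interp(p,R,tcp-.05*x,T,4)+interp(tcp-.05*x,T,tcp,T,2))
E
```

```text
time: 3.08
tool_pos: [0.4678, 0.1764, 0.2667]
tool_rot: [0.705, -0.409, 0.576, -0.061]
contact_force: [1.1, 0.5, 0.2]
gripper_width: 0.499
[ 0.57 -0.23  1.93 -0.7   1.5   0.12]
[[ 0.328 -0.386  0.862]
 [-0.557  0.659  0.506]
 [-0.763 -0.646  0.002]] [[ 0.327 -0.39   0.861]
 [-0.553  0.659  0.509]
 [-0.766 -0.643  0.   ]]
[3.2, 0.82, 0.03] [0.0, 0.0, 0.1]
[3.2, 0.82, 0.03] [-0.1, 0.0, 0.0]
[3.2, 0.82, 0.03] [0.0, 0.0, 0.1]
[3.2, 0.81, 0.03] [-0.1, 0.0, 0.0]
[2.5, 0.0, 0.0] [0.0, 0.0, 0.0]
[2.5, 0.0, 0.0] [0.0, 0.0, 0.0]
```

```bash
python3 -m inch '[{"fingers":0,"delta_pos":[3.2,0.8,0],"twist":[0,0,0]},{"fingers":0,"delta_pos":[3.2,0.8,0],"twist":[0,0,0]},{"fingers":0,"delta_pos":[3.2,0.8,0],"twist":[0,0,0]},{"fingers":0,"delta_pos":[1.5,0.8,0.1],"twist":[0,0,0]}]'
python3 - <<'E'
from h import *
p,R,s=cur()
for m in("top","scene"):
    f=grab(m);cv2.imwrite(f"pics/{m}1.png",cv2.resize(f["pixels"][90:290,150:417],None,fx=2.9,fy=2.9,interpolation=cv2.INTER_CUBIC))
G=B+.145*d+.034*U;T=toolR(40,1);x=T.as_matrix()[:,0];tcp=G+.019*x
rows(p,R,interp(p,R,tcp,T,3))
E
```

```text
time: 3.58
tool_pos: [0.4917, 0.1353, 0.1592]
tool_rot: [0.704, -0.407, 0.579, -0.06]
contact_force: [0.2, -0.7, -0.3]
gripper_width: 0.504
[2.17, -0.01, 0.06] [0.0, -0.1, 0.0]
[2.17, -0.01, 0.06] [-0.1, -0.1, 0.0]
[2.17, -0.01, 0.05] [0.0, -0.1, 0.0]
```

View pics/top1.png

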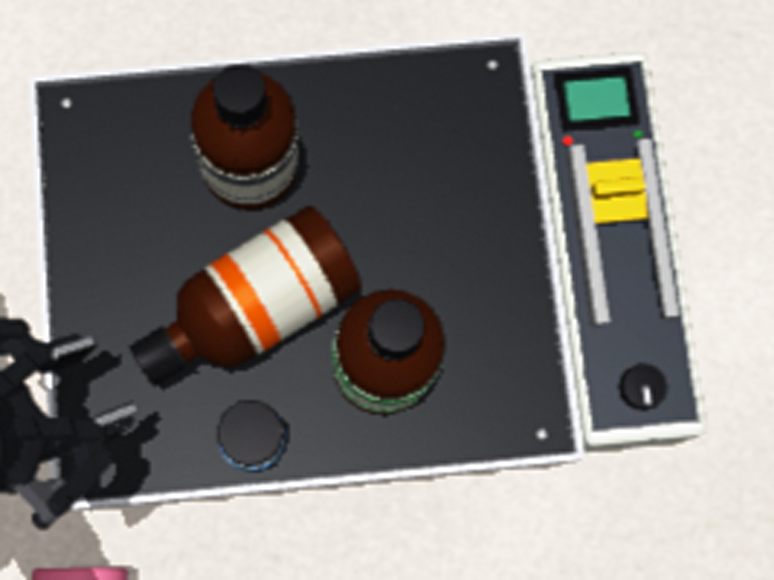

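View pics/scene1.png

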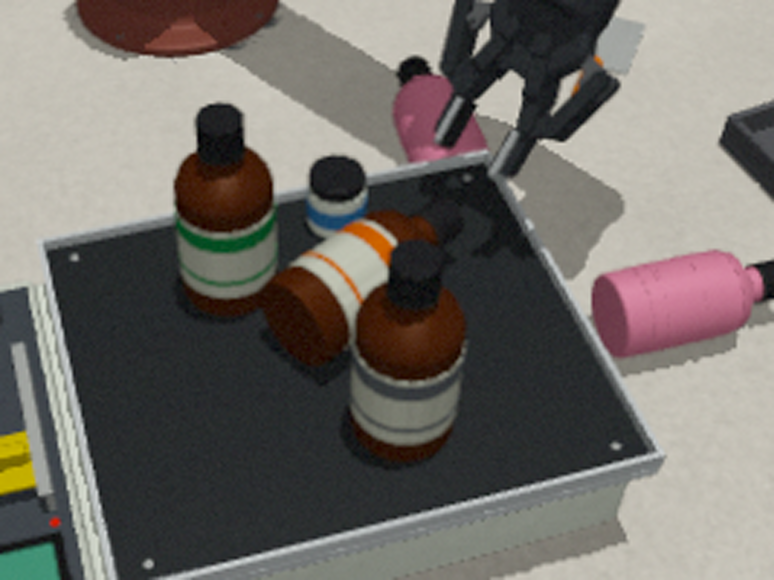

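```bash
python3 -m inch '[{"fingers":0,"delta_pos":[2.2,0,0.1],"twist":[0,0,0]},{"fingers":0,"delta_pos":[2.2,0,0.1],"twist":[0,0,0]}]'
python3 - <<'E'
from h import *
for m in("top","scene"):
    f=grab(m);cv2.imwrite(f"pics/{m}2.png",cv2.resize(f["pixels"][140:260,150:350],None,fx=4,fy=4,interpolation=cv2.INTER_CUBIC))
E
```

```text
time: 3.92
tool_pos: [0.5097, 0.1135, 0.129]
tool_rot: [0.706, -0.407, 0.577, -0.059]
contact_force: [-0.2, 1.0, 0.1]
gripper_width: 0.502
```

View pics/top2.png

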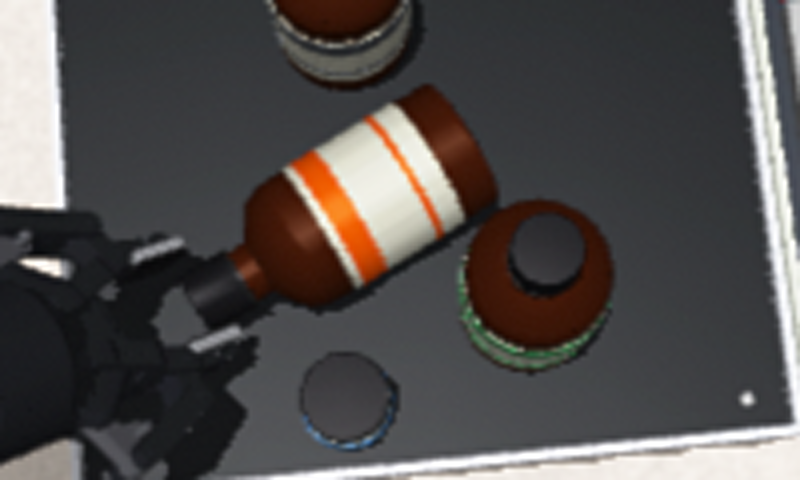

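```bash
python3 - <<'E'
from h import *
f=grab("top");C=cloud(f);hsv=cv2.cvtColor(f["pixels"],cv2.COLOR_BGR2HSV)
m=cv2.inRange(hsv,(0,0,100),(180,60,255));sub=np.zeros_like(m);sub[195:232,180:215]=m[195:232,180:215]
k,l,st,ce=cv2.connectedComponentsWithStats(sub)
p,R,s=cur()
for i in range(1,k):
    if st[i,4]>8:
        q=C[l==i];print(st[i],q.mean(0).round(4),"tool frame",R.inv().apply(np.median(q,0)-p).round(4))
# cap points in tool frame
t=(C[...,:2]-B[:2])@d[:2];a=(C[...,:2]-B[:2])@n[:2]
cm=(t>.13)&(t<.15)&(abs(a)<.021)&(C[...,2]>.115)&(C[...,2]<.143)
q=R.inv().apply(C[cm]-p);print(cm.sum(),"cap across z tool",np.percentile(q[:,2],[1,5,50,95,99]), "top pts",q[C[cm][:,2]>.137].mean(0))
E
```

```text
[184 200  13   6  33] [0.5258 0.1313 0.1491] tool frame [-0.0216 -0.0085  0.0235]
[198 223  14   6  35] [0.4814 0.1051 0.1507] tool frame [-0.0225 -0.0091 -0.0271]
179 cap across z tool [-0.0175282  -0.01690585 -0.00470747  0.01191856  0.01907431] top pts [-0.00397467 -0.0121056  -0.00191877]
```

View pics/scene2.png

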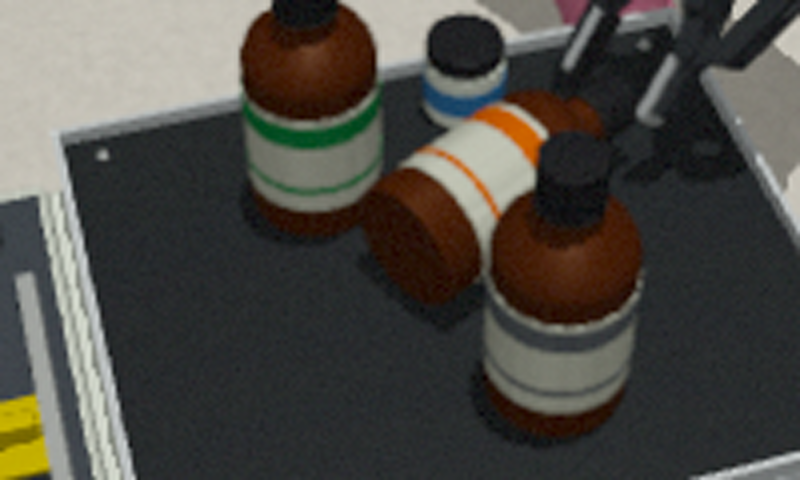

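```bash
python3 -m inch '[{"fingers":0,"delta_pos":[1.5,0,0],"twist":[0,0,0]},{"fingers":0,"delta_pos":[0.7,0,0],"twist":[0,0,0]},{"fingers":-1,"delta_pos":[0,0,0],"twist":[0,0,0]},{"fingers":-1,"delta_pos":[0,0,0],"twist":[0,0,0]},{"fingers":-1,"delta_pos":[0,0,0],"twist":[0,0,0]}]'
python3 -m inch '[{"fingers":-1,"delta_pos":[0,0,0],"twist":[0,0,0]},{"fingers":-1,"delta_pos":[0,0,0],"twist":[0,0,0]}]'
python3 - <<'E'
from h import *
f=grab("top");cv2.imwrite("pics/top3.png",cv2.resize(f["pixels"][140:260,150:350],None,fx=4,fy=4,interpolation=cv2.INTER_CUBIC))
p,R,s=cur();print(s["joint_pos"].round(2))
# pivot about base edge, target tool tilt 40-theta; small lift 3mm mid
piv=B.copy();w=n  # rotation axis taking d->U : d x U
ax=np.cross(d,U)
poses=[]
for k in range(1,10):
    q=Rot.from_rotvec(ax*np.radians(10*k));poses.append((piv+q.apply(p-piv)+U*.003,q*R))
rows(p,R,poses)
E
```

```text
time: 4.7
tool_pos: [0.5152, 0.1004, 0.1102]
tool_rot: [0.704, -0.407, 0.578, -0.059]
contact_force: [0.5, -2.2, -1.3]
gripper_width: 0.356
time: 4.95
tool_pos: [0.5153, 0.1005, 0.1104]
tool_rot: [0.704, -0.407, 0.578, -0.059]
contact_force: [-1.0, -1.3, -2.2]
gripper_width: 0.357
[ 0.39 -0.06  2.06 -0.77  1.16  0.19]
[-1.62, -2.08, 0.0] [0.0, 0.0, 10.0]
[-1.39, -1.89, 0.0] [-0.1, 0.1, 10.0]
[-1.39, -1.89, 0.0] [0.0, 0.0, 10.0]
[-1.38, -1.89, 0.01] [0.0, 0.0, 10.0]
[-1.39, -1.89, 0.0] [-0.1, 0.1, 10.0]
[-1.39, -1.89, 0.0] [0.0, 0.0, 10.0]
[-1.39, -1.89, 0.0] [0.0, 0.0, 10.0]
[-1.39, -1.89, 0.0] [-0.1, 0.0, 10.0]
[-1.39, -1.89, 0.0] [0.0, 0.1, 10.0]
```

View pics/top3.png

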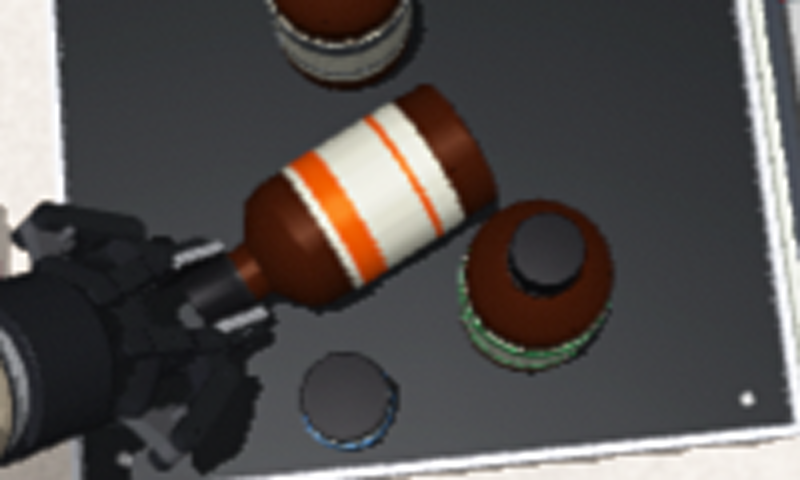

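```bash
python3 -m inch '[{"fingers":-1,"delta_pos":[-0.97,-1.1,0],"twist":[0,0,5]},{"fingers":-1,"delta_pos":[-0.74,-0.92,0],"twist":[0,0,5]},{"fingers":-1,"delta_pos":[-0.74,-0.92,0],"twist":[0,0,5]},{"fingers":-1,"delta_pos":[-0.74,-0.92,0],"twist":[0,0,5]},{"fingers":-1,"delta_pos":[0,0,0],"twist":[0,0,0]}]'
python3 - <<'E'
from h import *
p,R,s=cur();print(s["joint_pos"].round(2))
for m in("top","scene"):
    f=grab(m);cv2.imwrite(f"pics/{m}4.png",cv2.resize(f["pixels"][100:260,150:350],None,fx=3,fy=3,interpolation=cv2.INTER_CUBIC))
E
```

```text
time: 5.62
tool_pos: [0.5245, 0.0868, 0.1596]
tool_rot: [0.705, -0.3, 0.639, 0.063]
contact_force: [-0.5, 0.9, -4.0]
gripper_width: 0.358
[ 0.19 -0.17  1.98 -0.35  1.23 -0.23]
```

View pics/scene4.png

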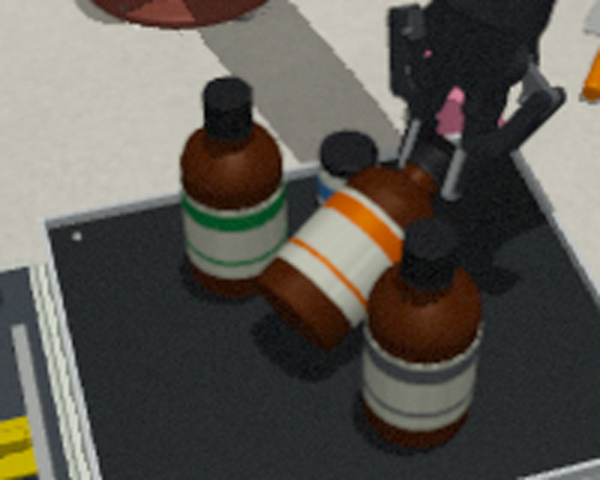

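View pics/top4.png

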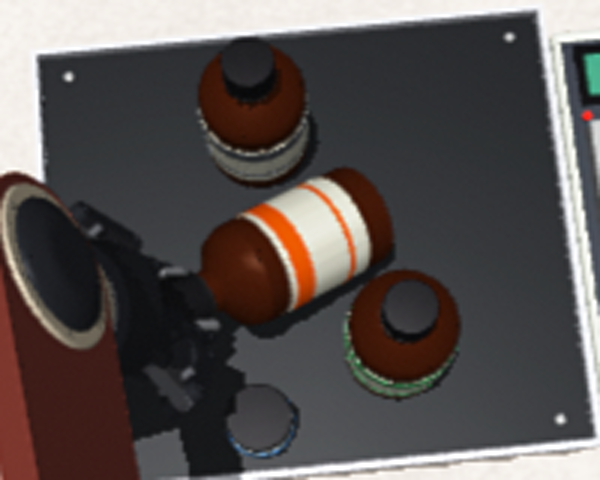

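```bash
python3 -m inch '[{"fingers":-1,"delta_pos":[-0.74,-0.92,0],"twist":[0,0,5]},{"fingers":-1,"delta_pos":[-0.74,-0.92,0],"twist":[0,0,5]},{"fingers":-1,"delta_pos":[-0.74,-0.92,0],"twist":[0,0,5]},{"fingers":-1,"delta_pos":[-0.74,-0.92,0],"twist":[0,0,5]},{"fingers":-1,"delta_pos":[-0.74,-0.92,0],"twist":[0,0,5]}]'
python3 -m inch '[{"fingers":-1,"delta_pos":[-0.74,-0.92,0],"twist":[0,0,5]},{"fingers":-1,"delta_pos":[-0.74,-0.92,0],"twist":[0,0,5]},{"fingers":-1,"delta_pos":[-0.74,-0.92,0],"twist":[0,0,5]},{"fingers":-1,"delta_pos":[0,0,0],"twist":[0,0,0]}]'
python3 - <<'E'
from h import *
p,R,s=cur();print(s["joint_pos"].round(2))
for m in("top","scene"):
    f=grab(m);cv2.imwrite(f"pics/{m}5.png",cv2.resize(f["pixels"][80:260,150:370],None,fx=3,fy=3,interpolation=cv2.INTER_CUBIC))
E
```

```text
time: 6.35
tool_pos: [0.5417, 0.0548, 0.2007]
tool_rot: [0.672, -0.155, 0.691, 0.216]
contact_force: [0.5, -0.0, -4.3]
gripper_width: 0.357
time: 6.85
tool_pos: [0.5581, 0.0268, 0.2169]
tool_rot: [0.639, -0.064, 0.706, 0.3]
contact_force: [0.5, 1.2, -4.6]
gripper_width: 0.355
[-0.21  0.04  1.68  0.25  1.66 -0.75]
```

View pics/scene5.png

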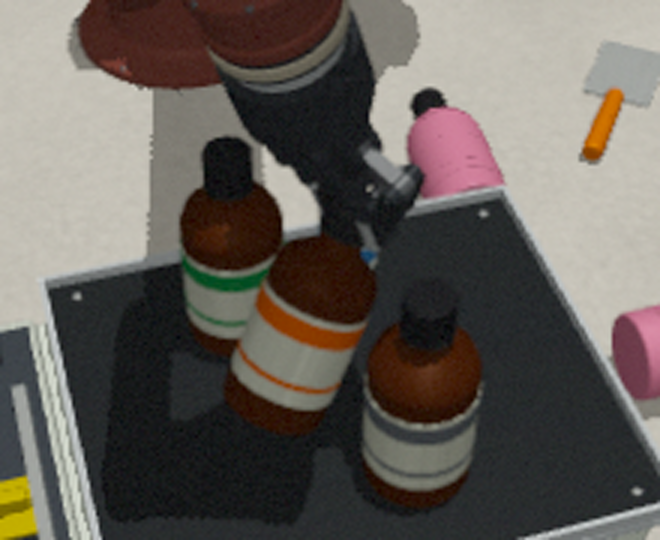

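View pics/top5.png

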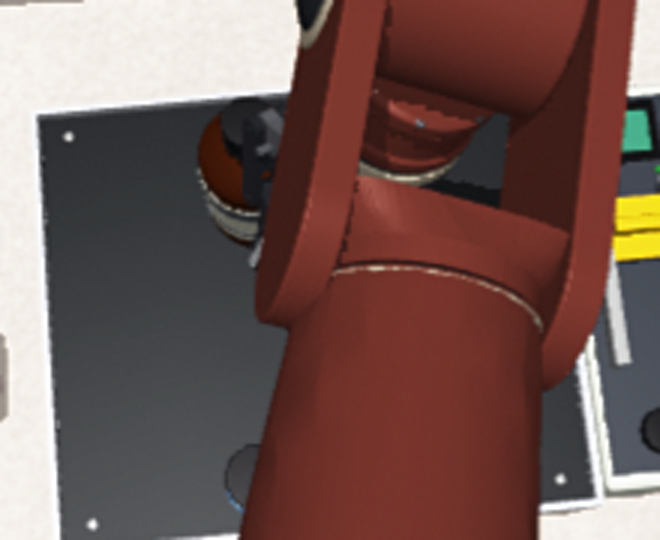

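```bash
python3 -m inch '[{"fingers":-1,"delta_pos":[-0.74,-0.92,0],"twist":[0,0,5]},{"fingers":-1,"delta_pos":[-0.74,-0.92,0],"twist":[0,0,5]},{"fingers":-1,"delta_pos":[-0.74,-0.92,0],"twist":[0,0,5]},{"fingers":-1,"delta_pos":[-0.74,-0.92,0],"twist":[0,0,5]},{"fingers":-1,"delta_pos":[0,0,0],"twist":[0,0,0]}]'
python3 - <<'E'
from h import *
p,R,s=cur();print(s["joint_pos"].round(2))
for m in("top","scene"):
    f=grab(m);cv2.imwrite(f"pics/{m}6.png",cv2.resize(f["pixels"][80:260,150:370],None,fx=3,fy=3,interpolation=cv2.INTER_CUBIC))
E
```

```text
time: 7.58
tool_pos: [0.5814, -0.0122, 0.2264]
tool_rot: [0.577, 0.059, 0.706, 0.406]
contact_force: [0.2, 0.6, -4.9]
gripper_width: 0.357
[-0.35  0.26  1.5   0.45  1.92 -0.84]
```

View pics/scene6.png

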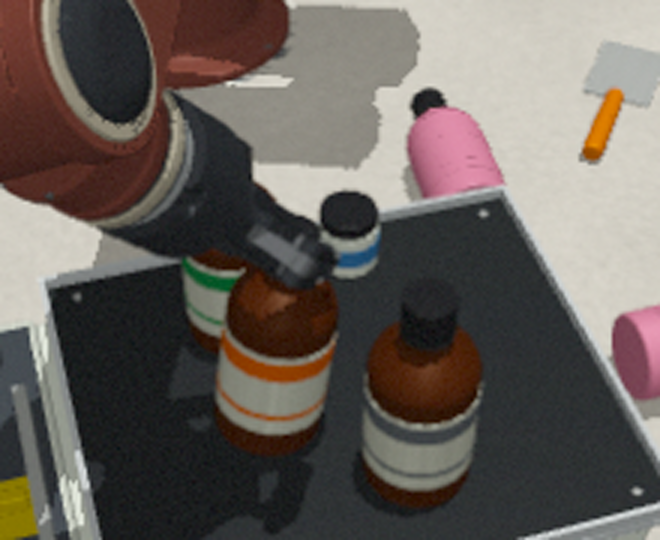

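```bash
python3 -m inch '[{"fingers":-1,"delta_pos":[-0.74,-0.92,0],"twist":[0,0,5]},{"fingers":-1,"delta_pos":[-0.74,-0.92,0],"twist":[0,0,5]},{"fingers":-1,"delta_pos":[0,0,0],"twist":[0,0,0]},{"fingers":-1,"delta_pos":[0,0,0],"twist":[0,0,0]}]'
python3 - <<'E'
from h import *
p,R,s=cur();print(s["joint_pos"].round(2),"down in tool",R.inv().apply(-U).round(3), "tilt",np.degrees(np.arcsin(R.as_matrix()[:,0]@d)))
g=grab("scene");P=cloud(g);cv2.imwrite("pics/scene7.png",cv2.resize(g["pixels"][100:260,180:330],None,fx=3.6,fy=3.6,interpolation=cv2.INTER_CUBIC))
hsv=cv2.cvtColor(g["pixels"],cv2.COLOR_BGR2HSV)
# fallen label bands (orange) -> plane heights along
m=cv2.inRange(hsv,(3,180,120),(14,255,255));k,l,st,ce=cv2.connectedComponentsWithStats(m)
for i in range(1,k):
    if st[i,4]>10:print(st[i],P[l==i].mean(0).round(4),P[l==i].min(0).round(4),P[l==i].max(0).round(4))
E
```

```text
time: 8.18
tool_pos: [0.5934, -0.0314, 0.2276]
tool_rot: [0.541, 0.119, 0.697, 0.456]
contact_force: [-0.1, 0.2, -4.4]
gripper_width: 0.353
[-0.4   0.37  1.42  0.54  2.05 -0.86] down in tool [ 0.645 -0.765 -0.001] tilt 49.866597380674065
[219 200  37  14 141] [ 0.6287 -0.0482  0.1682] [ 0.5992 -0.0766  0.161 ] [ 0.6382 -0.0154  0.1757]
[  0 312  55  38 746] [ 0.7695 -0.4109  0.1307] [ 0.6453 -0.5166  0.003 ] [ 1.1339 -0.1411  0.7705]
[468 316  31  14 127] [0.9395 0.2596 0.1583] [0.9227 0.2458 0.1511] [0.9503 0.2868 0.1658]
```

View pics/scene7.png

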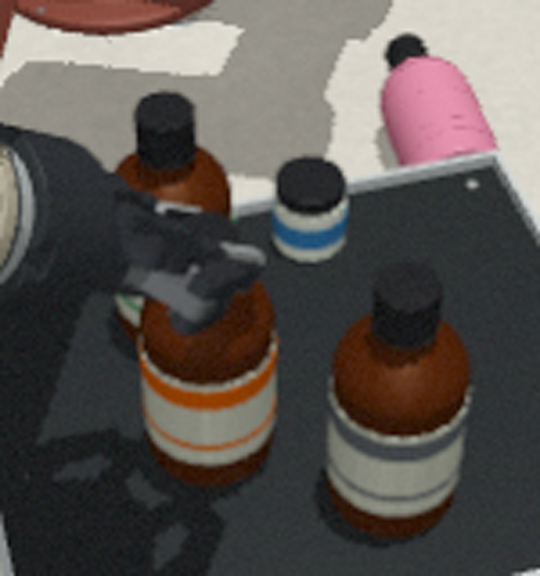

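```bash
python3 -m inch '[{"fingers":-1,"delta_pos":[0.06,-0.08,0],"twist":[0,0,0]},{"fingers":-1,"delta_pos":[0.06,-0.08,0],"twist":[0,0,0]},{"fingers":-1,"delta_pos":[0,0,0],"twist":[0,0,0]}]'
python3 -m inch '[{"fingers":-1,"delta_pos":[0.06,-0.08,0],"twist":[0,0,0]},{"fingers":-1,"delta_pos":[0,0,0],"twist":[0,0,0]}]'
```

```text
time: 8.6
tool_pos: [0.5934, -0.0324, 0.2249]
tool_rot: [0.54, 0.12, 0.697, 0.456]
contact_force: [-0.1, 0.4, -3.8]
gripper_width: 0.355
time: 8.85
tool_pos: [0.5935, -0.0327, 0.2237]
tool_rot: [0.54, 0.121, 0.697, 0.456]
contact_force: [0.2, -0.8, -4.1]
gripper_width: 0.354
```

```bash
for i in 1; do python3 -m inch '[{"fingers":-1,"delta_pos":[0.06,-0.08,0],"twist":[0,0,0]},{"fingers":-1,"delta_pos":[0,0,0],"twist":[0,0,0]}]'; done
python3 -m inch '[{"fingers":-1,"delta_pos":[0.06,-0.08,0],"twist":[0,0,0]},{"fingers":-1,"delta_pos":[0,0,0],"twist":[0,0,0]}]'
```

```text
time: 9.1
tool_pos: [0.5936, -0.0328, 0.2235]
tool_rot: [0.54, 0.121, 0.697, 0.456]
contact_force: [-0.4, -0.8, -1.8]
gripper_width: 0.354
time: 9.35
tool_pos: [0.5937, -0.0328, 0.2234]
tool_rot: [0.54, 0.12, 0.696, 0.457]
contact_force: [-2.8, -1.2, 5.4]
gripper_width: 0.351
```

```bash
python3 -m inch '[{"fingers":0,"delta_pos":[0,0,0],"twist":[0,0,0]},{"fingers":0,"delta_pos":[0,0,0],"twist":[0,0,0]},{"fingers":0.1,"delta_pos":[0,0,0],"twist":[0,0,0]},{"fingers":0.1,"delta_pos":[0,0,0],"twist":[0,0,0]}]'
python3 - <<'E'
from h import *
p,R,s=cur()
for m in("top","scene"):
    g=grab(m);cv2.imwrite(f"pics/{m}8.png",cv2.resize(g["pixels"][100:260,180:330],None,fx=3.6,fy=3.6,interpolation=cv2.INTER_CUBIC))
E
```

```text
time: 9.85
tool_pos: [0.5936, -0.0326, 0.2216]
tool_rot: [0.54, 0.121, 0.697, 0.456]
contact_force: [-0.0, -0.2, -0.2]
gripper_width: 0.547
```

View pics/scene8.png

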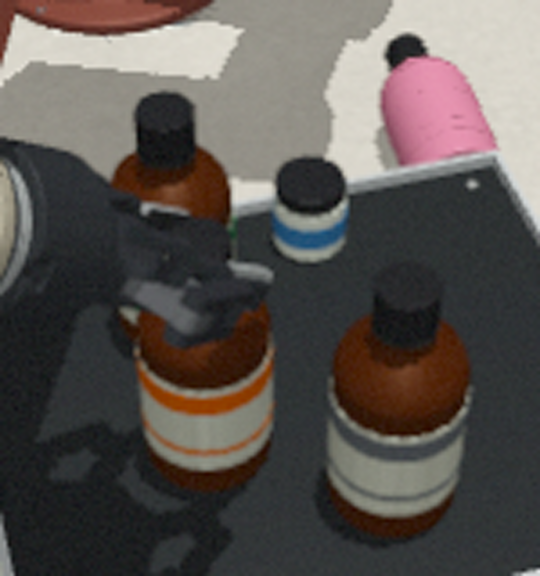

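View pics/top8.png

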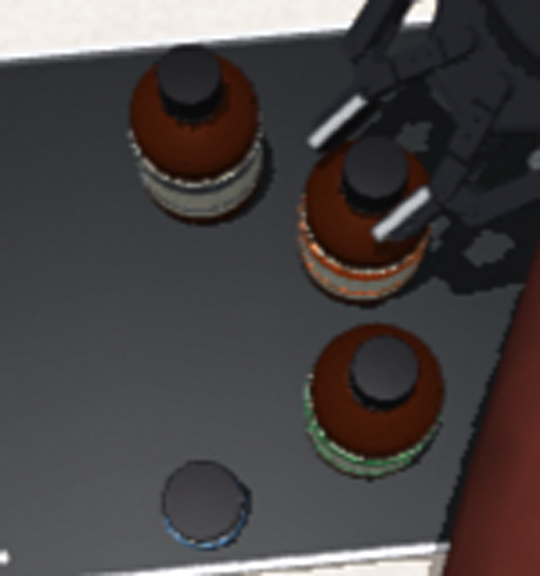

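```bash
python3 -m inch '[{"fingers":0.3,"delta_pos":[0,0,0],"twist":[0,0,0]},{"fingers":0.3,"delta_pos":[-1,0,0],"twist":[0,0,0]},{"fingers":0.3,"delta_pos":[-2,0,0],"twist":[0,0,0]},{"fingers":0.3,"delta_pos":[-3,0,0],"twist":[0,0,0]},{"fingers":0.3,"delta_pos":[-4,0,0],"twist":[0,0,0]}]'
python3 - <<'E'
from h import *
p,R,s=cur();print(s["joint_pos"].round(2))
f=grab("top");g=grab("scene");C=cloud(f);D=cloud(g)
cv2.imwrite("pics/top9.png",cv2.resize(f["pixels"][90:290,150:417],None,fx=2.9,fy=2.9,interpolation=cv2.INTER_CUBIC))
for P,nm in((C,"top"),(D,"scene")):
  for nme,c,lo,hi in(("grey",(.651,.042),.238,.252),("green",(.502,-.042),.238,.252),("jar",(.456,.049),.132,.145),("fallen",(.599,-.044),.238,.252)):
    m=(np.hypot(P[...,0]-c[0],P[...,1]-c[1])<.028)&(P[...,2]>lo)&(P[...,2]<hi);q=P[m]
    if len(q):print(nm,nme,len(q),((q.min(0)+q.max(0))/2).round(4),"zmed",np.median(q[:,2]).round(4), np.ptp(q,0).round(3))
E
```

```text
time: 10.58
tool_pos: [0.6325, -0.0994, 0.2867]
tool_rot: [0.54, 0.121, 0.697, 0.456]
contact_force: [-0.8, -1.1, -0.6]
gripper_width: 0.65
[-0.46  0.47  1.2   0.54  2.19 -0.84]
top grey 258 [0.6497 0.0409 0.2426] zmed 0.2436 [0.031 0.03  0.009]
top green 278 [ 0.4997 -0.0438  0.2427] zmed 0.2438 [0.031 0.031 0.008]
top jar 401 [0.4541 0.0481 0.1368] zmed 0.1367 [0.042 0.042 0.01 ]
top fallen 260 [ 0.597  -0.0456  0.2433] zmed 0.2437 [0.031 0.031 0.009]
scene grey 238 [0.6531 0.0424 0.2424] zmed 0.244 [0.031 0.03  0.009]
scene green 184 [ 0.5039 -0.0409  0.2421] zmed 0.2442 [0.031 0.03  0.008]
scene jar 223 [0.4596 0.0496 0.1362] zmed 0.1371 [0.043 0.041 0.008]
scene fallen 229 [ 0.6012 -0.0437  0.2424] zmed 0.244 [0.032 0.031 0.009]
```

View pics/top9.png

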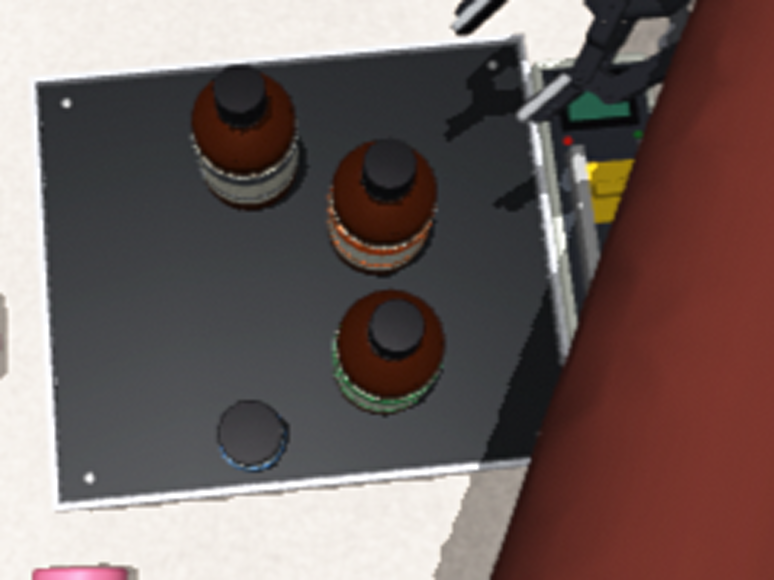

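The bottle stands. Its cap top is at z 0.244, the same as its neighbours, and the others haven't moved. Next is the guard.

```bash
python3 -m inch '[{"fingers":-1,"delta_pos":[-5,0,0],"twist":[0,0,0]},{"fingers":-1,"delta_pos":[-5,0,0],"twist":[0,0,0]}]'
python3 - <<'E'
from h import *
p,R,s=cur();print(p,s["joint_pos"].round(2))
d0=np.load("c0.npz")
for nm,P in(("top",d0["C"]),("scene",d0["D"])):
    m=(abs(P[...,0]-.617)<.04)&(abs(P[...,1]+.22)<.035);
    q=P[m&(P[...,2]>.0955)&(P[...,2]<.106)];print(nm,"tab",len(q),((q.min(0)+q.max(0))/2).round(4),q.mean(0).round(4),np.ptp(q,0).round(3))
    q=P[(abs(P[...,0]-.58)<.09)&(abs(P[...,1]+.225)<.035)&(P[...,2]>.0885)&(P[...,2]<.0945)]
    for sg in(1,-1):
        r=q[sg*(q[:,1]+.2225)>.012];a=cv2.fitLine(r[:,:2].astype(np.float32),cv2.DIST_HUBER,0,.001,.001).ravel();print("  rail",len(r),a.round(4),"yaw",np.arctan(a[1]/a[0]),r.min(0).round(3),r.max(0).round(3))
f=grab("scene");g=f["pixels"];cv2.imwrite("pics/panel.png",cv2.resize(g[180:320,110:280],None,fx=4,fy=4,interpolation=cv2.INTER_CUBIC))
E
```

```text
time: 10.92
tool_pos: [0.671, -0.165, 0.3503]
tool_rot: [0.539, 0.121, 0.697, 0.457]
contact_force: [1.0, -0.3, -0.4]
gripper_width: 0.227
[ 0.67098419 -0.16500615  0.35028825] [-0.51  0.59  0.93  0.57  2.34 -0.79]
top tab 84 [ 0.618  -0.22    0.0989] [ 0.6177 -0.2195  0.0986] [0.011 0.035 0.006]
  rail 273 [ 0.9994  0.0349  0.5863 -0.1967] yaw 0.034906145 [ 0.522 -0.207  0.089] [ 0.652 -0.19   0.094]
  rail 269 [ 0.9991  0.0419  0.5887 -0.2454] yaw 0.04195651 [ 0.525 -0.253  0.089] [ 0.653 -0.236  0.094]
scene tab 103 [ 0.6207 -0.2133  0.0989] [ 0.6216 -0.2178  0.0991] [0.015 0.045 0.007]
  rail 257 [ 0.9996  0.0268  0.586  -0.1954] yaw 0.02684038 [ 0.523 -0.21   0.089] [ 0.655 -0.19   0.094]
  rail 272 [ 0.9993  0.0365  0.5957 -0.2433] yaw 0.036542486 [ 0.526 -0.25   0.089] [ 0.657 -0.235  0.094]
```

View pics/panel.png

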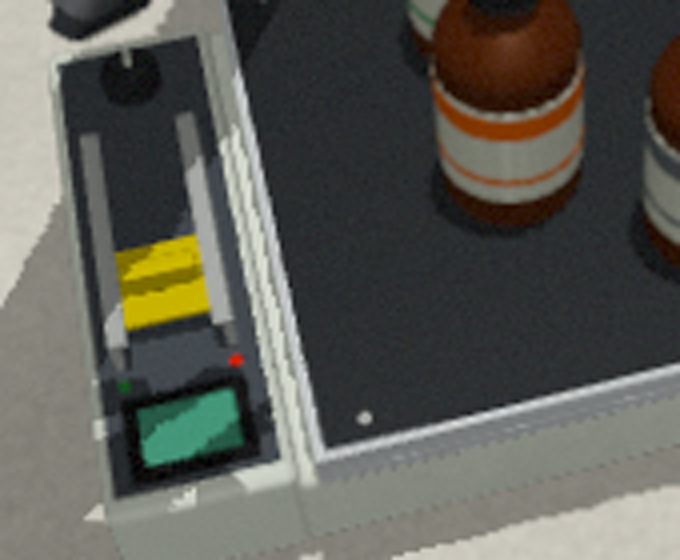

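```bash
cat >> h.py <<'E'
sy=.037;sx=np.array([np.cos(sy),np.sin(sy),0]);TAB=np.array([.6197,-.2193,.1])
VR=Rot.from_matrix(np.stack([-U,np.cross(sx,-U),sx],1))
E
python3 - <<'E'
from h import *
p,R,s=cur();t=TAB+.030*sx;t[2]=.2
rows(p,R,interp(p,R,t,VR,7))
E
```

```text
[1.09, -1.97, -0.64] [3.8, -1.7, -7.0]
[1.31, -1.86, -0.55] [3.7, -1.7, -6.9]
[1.51, -1.73, -0.48] [3.8, -1.8, -7.0]
[1.69, -1.56, -0.41] [3.8, -1.7, -6.9]
[1.86, -1.37, -0.38] [3.7, -1.7, -7.0]
[2.01, -1.15, -0.35] [3.8, -1.7, -7.0]
[2.12, -0.93, -0.34] [3.8, -1.7, -6.9]
```

```bash
python3 -m inch '[{"fingers":-1,"delta_pos":[1.1,-2,-0.6],"twist":[3.8,-1.7,-7]},{"fingers":-1,"delta_pos":[1.3,-1.9,-0.6],"twist":[3.8,-1.7,-7]},{"fingers":-1,"delta_pos":[1.5,-1.7,-0.5],"twist":[3.8,-1.7,-7]},{"fingers":-1,"delta_pos":[1.7,-1.6,-0.4],"twist":[3.8,-1.7,-7]},{"fingers":-1,"delta_pos":[1.9,-1.4,-0.4],"twist":[3.7,-1.7,-7]}]'
python3 -m inch '[{"fingers":-1,"delta_pos":[2,-1.2,-0.4],"twist":[3.8,-1.7,-7]},{"fingers":-1,"delta_pos":[2.1,-0.9,-0.3],"twist":[3.8,-1.7,-7]},{"fingers":-1,"delta_pos":[0,0,0],"twist":[0,0,0]}]'
python3 - <<'E'
from h import *
p,R,s=cur();print(s["joint_pos"].round(2));t=TAB+.030*sx;t[2]=.12
rows(p,R,interp(p,R,t,VR,2))
E
```

```text
time: 11.6
tool_pos: [0.6537, -0.2009, 0.2385]
tool_rot: [0.675, 0.024, 0.724, 0.143]
contact_force: [-0.2, 0.1, 1.0]
gripper_width: -0.0
time: 11.98
tool_pos: [0.6451, -0.2127, 0.1925]
tool_rot: [0.703, -0.014, 0.711, 0.015]
contact_force: [0.0, 0.0, 0.8]
gripper_width: 0.002
[-0.43  0.21  1.51 -0.    1.44 -0.47]
[3.62, -0.29, 0.26] [0.1, -0.3, 0.0]
[3.62, -0.29, 0.24] [0.1, -0.4, -0.1]
```

```bash
python3 -m inch '[{"fingers":-1,"delta_pos":[3.6,-0.3,0.3],"twist":[0.1,-0.3,0]},{"fingers":-1,"delta_pos":[3.6,-0.3,0.2],"twist":[0.1,-0.4,0]},{"fingers":-1,"delta_pos":[0,0,0],"twist":[0,0,0]}]'
python3 - <<'E'
from h import *
p,R,s=cur();t=TAB+.030*sx;t[2]=.0925
for m in("top","scene"):
    f=grab(m);g=f["pixels"];g=g[90:250,290:450] if m=="top" else g[160:320,110:270]
    cv2.imwrite(f"pics/{m}10.png",cv2.resize(g,None,fx=3.6,fy=3.6,interpolation=cv2.INTER_CUBIC))
rows(p,R,interp(p,R,t,VR,2))
E
```

```text
time: 12.35
tool_pos: [0.6503, -0.2206, 0.1198]
tool_rot: [0.707, -0.012, 0.707, 0.013]
contact_force: [-0.6, 0.3, -0.2]
gripper_width: -0.005
[1.37, 0.12, -0.03] [-0.1, 0.0, -0.1]
[1.37, 0.12, -0.03] [0.0, 0.0, 0.0]
```

View pics/scene10.png

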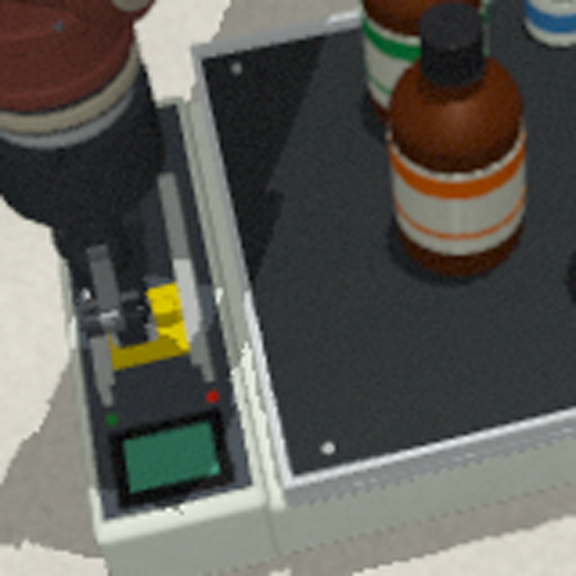

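View pics/top10.png

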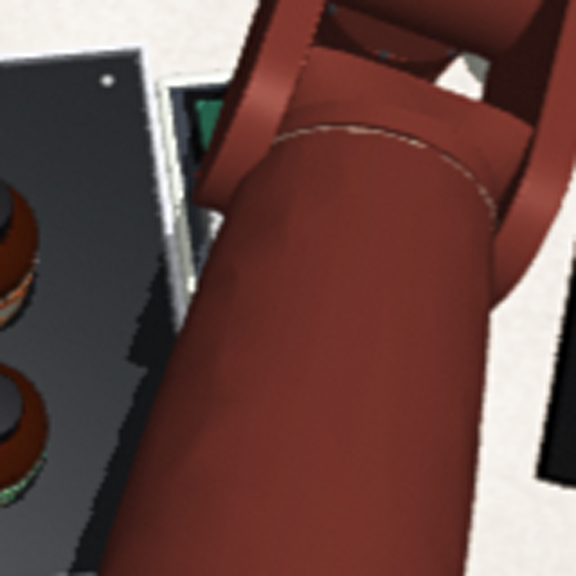

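```bash
python3 - <<'E'
from h import *
f=grab("scene");P=cloud(f);g=f["pixels"]
cv2.imwrite("pics/tip.png",cv2.resize(g[225:275,125:180],None,fx=11,fy=11,interpolation=cv2.INTER_CUBIC))
p,R,s=cur()
m=(abs(P[...,0]-p[0])<.04)&(abs(P[...,1]-p[1])<.04)&(P[...,2]>.112)&(P[...,2]<.16)
q=P[m];print(len(q))
for lo in np.arange(.112,.16,.008):
    a=q[(q[:,2]>=lo)&(q[:,2]<lo+.008)];
    if len(a):print(lo.round(3),len(a),a.min(0).round(3),a.max(0).round(3))
E
```

```text
67
0.12 4 [ 0.658 -0.229  0.123] [ 0.66  -0.209  0.128]
0.128 24 [ 0.645 -0.231  0.129] [ 0.666 -0.209  0.136]
0.136 28 [ 0.65  -0.23   0.136] [ 0.668 -0.21   0.144]
0.144 11 [ 0.648 -0.226  0.145] [ 0.667 -0.21   0.149]
```

View pics/tip.png

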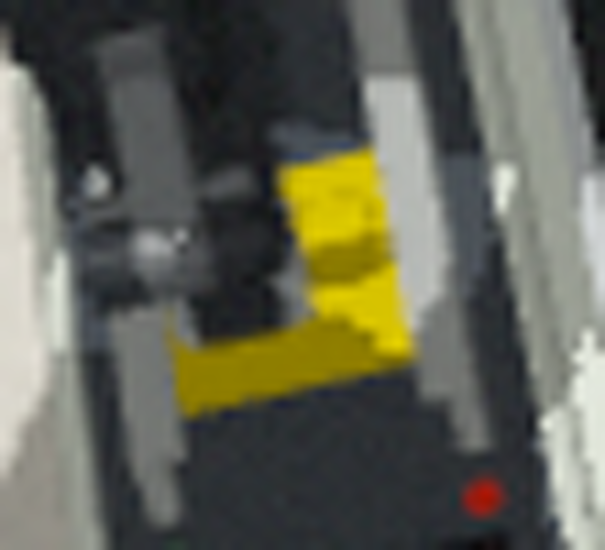

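```bash
python3 -m inch '[{"fingers":-1,"delta_pos":[1.3,0.1,0],"twist":[0,0,0]},{"fingers":-1,"delta_pos":[1.3,0.1,0],"twist":[0,0,0]},{"fingers":-1,"delta_pos":[0,0,0],"twist":[0,0,0]}]'
```

```text
time: 12.88
tool_pos: [0.6509, -0.2183, 0.0949]
tool_rot: [0.708, -0.013, 0.706, 0.012]
contact_force: [0.2, 0.8, -0.5]
gripper_width: -0.0
```

```bash
python3 -m inch '[{"fingers":-1,"delta_pos":[0.3,0,0],"twist":[0,0,0]},{"fingers":-1,"delta_pos":[0,0,-1],"twist":[0,0,0]},{"fingers":-1,"delta_pos":[0,0,-1],"twist":[0,0,0]},{"fingers":-1,"delta_pos":[0,0,-1],"twist":[0,0,0]}]'
python3 -m inch '[{"fingers":-1,"delta_pos":[0,0,-1],"twist":[0,0,0]},{"fingers":-1,"delta_pos":[0,0,-1],"twist":[0,0,0]}]'
```

```text
time: 13.38
tool_pos: [0.6218, -0.2203, 0.0943]
tool_rot: [0.709, -0.013, 0.705, 0.011]
contact_force: [1.8, -0.2, -0.3]
gripper_width: 0.003
time: 13.62
tool_pos: [0.6018, -0.2211, 0.0942]
tool_rot: [0.709, -0.013, 0.705, 0.011]
contact_force: [2.2, -0.3, 0.4]
gripper_width: 0.0
```

```bash
python3 -m inch '[{"fingers":-1,"delta_pos":[0,0,-1],"twist":[0,0,0]},{"fingers":-1,"delta_pos":[0,0,-1],"twist":[0,0,0]},{"fingers":-1,"delta_pos":[0,0,0],"twist":[0,0,0]}]'
python3 - <<'E'
from h import *
f=grab("scene");P=cloud(f);g=f["pixels"]
cv2.imwrite("pics/g11.png",cv2.resize(g[200:300,115:195],None,fx=6,fy=6,interpolation=cv2.INTER_CUBIC))
hsv=cv2.cvtColor(g,cv2.COLOR_BGR2HSV)
for n_,lo,hi in(("yellow",(22,140,80),(35,255,255)),("green",(45,100,60),(85,255,255))):
    m=cv2.inRange(hsv,lo,hi);k,l,st,ce=cv2.connectedComponentsWithStats(m)
    for i in range(1,k):
        q=np.median(P[l==i],0)
        if st[i,4]>10 and abs(q[1]+.22)<.06 and q[0]<.8:print(n_,st[i],ce[i],q.round(4),P[l==i].min(0).round(3),P[l==i].max(0).round(3),onplane(f,*ce[i],.082).round(4))
E
```

```text
time: 14.0
tool_pos: [0.5811, -0.2214, 0.0936]
tool_rot: [0.708, -0.013, 0.706, 0.012]
contact_force: [-1.2, 0.2, 2.7]
gripper_width: 0.003
yellow [137 219  22  22 194] [148.65979381 231.95876289] [ 0.5821 -0.2113  0.0873] [ 0.545 -0.24   0.071] [ 1.134 -0.141  0.771] [ 0.5736 -0.2176  0.082 ]
green [145 247  13  13 136] [151.10294118 253.17647059] [ 0.6242 -0.2175  0.0804] [ 0.603 -0.231  0.07 ] [ 1.134 -0.141  0.771] [ 0.6253 -0.2175  0.082 ]
green [144 277  27  20 396] [157.01515152 286.40656566] [ 0.6952 -0.2149  0.0738] [ 0.678 -0.238  0.07 ] [ 0.711 -0.192  0.077] [ 0.7    -0.2141  0.082 ]
```

View pics/g11.png

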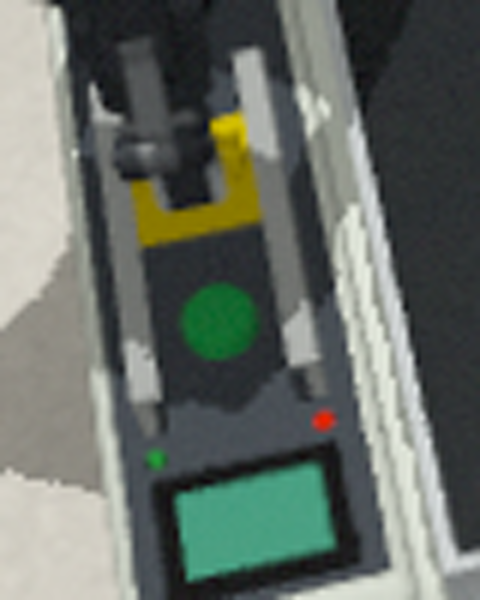

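```bash
python3 -m inch '[{"fingers":-1,"delta_pos":[-2,0,0],"twist":[0,0,0]},{"fingers":-1,"delta_pos":[0,0.1,2],"twist":[0,0,0]},{"fingers":-1,"delta_pos":[0,0.1,2.1],"twist":[0,0,0]},{"fingers":-1,"delta_pos":[0,0,0],"twist":[0,0,0]}]'
```

```text
time: 14.55
tool_pos: [0.6244, -0.218, 0.1153]
tool_rot: [0.709, -0.014, 0.705, 0.012]
contact_force: [-0.1, 0.2, 0.9]
gripper_width: 0.003
```

```bash
python3 -m inch '[{"fingers":-1,"delta_pos":[1.5,0,-0.2],"twist":[0,0,0]},{"fingers":-1,"delta_pos":[1.5,0,0],"twist":[0,0,0]},{"fingers":-1,"delta_pos":[0,0,0],"twist":[0,0,0]}]'; python3 -m inch '[{"fingers":-1,"delta_pos":[0.4,0,0],"twist":[0,0,0]},{"fingers":-1,"delta_pos":[0.4,0,0],"twist":[0,0,0]},{"fingers":-1,"delta_pos":[0,0,0],"twist":[0,0,0]}]'
```

```text
time: 14.92
tool_pos: [0.6193, -0.2176, 0.0814]
tool_rot: [0.707, -0.012, 0.707, 0.012]
contact_force: [-0.7, 0.0, 1.7]
gripper_width: 0.0
time: 15.3
tool_pos: [0.6211, -0.2183, 0.0764]
tool_rot: [0.709, -0.013, 0.705, 0.012]
contact_force: [-3.7, 0.9, 4.3]
gripper_width: 0.002
```

```bash
python3 -m inch '[{"fingers":-1,"delta_pos":[0.2,0,0],"twist":[0,0,0]},{"fingers":-1,"delta_pos":[0,0,0],"twist":[0,0,0]}]';python3 -m inch '[{"fingers":-1,"delta_pos":[0.2,0,0],"twist":[0,0,0]},{"fingers":-1,"delta_pos":[0,0,0],"twist":[0,0,0]}]'
```

```text
time: 15.55
tool_pos: [0.6214, -0.2184, 0.076]
tool_rot: [0.709, -0.013, 0.705, 0.012]
contact_force: [-5.6, 1.7, 11.0]
gripper_width: -0.0
time: 15.8
tool_pos: [0.6215, -0.2184, 0.0758]
tool_rot: [0.709, -0.013, 0.705, 0.012]
contact_force: [-10.6, 3.1, 18.3]
gripper_width: -0.001
```

The button has bottomed out: z holds at 0.0758 while the force climbs to 18 N. I'll release it and check.

```bash
python3 -m inch '[{"fingers":-1,"delta_pos":[-2,0,0],"twist":[0,0,0]},{"fingers":-1,"delta_pos":[-6,0,0],"twist":[0,0,0]},{"fingers":-1,"delta_pos":[-6,0,0],"twist":[0,0,0]},{"fingers":-1,"delta_pos":[-6,0,0],"twist":[0,0,0]},{"fingers":-1,"delta_pos":[0,0,0],"twist":[0,0,0]}]'
python3 - <<'E'
from h import *
p,R,s=cur();print(p,np.abs(s["joint_vel"]).max())
f=grab("top");g=grab("scene");C=cloud(f);D=cloud(g)
cv2.imwrite("pics/end.png",cv2.resize(g["pixels"],(800,600)))
for P,nm in((C,"top"),(D,"scene")):
  for nme,c,lo,hi in(("grey",(.651,.042),.238,.252),("green",(.502,-.042),.238,.252),("jar",(.456,.049),.132,.145),("fallen",(.599,-.044),.238,.252),("button",(.622,-.2185),.076,.09)):
    m=(np.hypot(P[...,0]-c[0],P[...,1]-c[1])<(.012 if nme=="button" else .028))&(P[...,2]>lo)&(P[...,2]<hi);q=P[m]
    if len(q):print(nm,nme,len(q),((q.min(0)+q.max(0))/2).round(4),"zmed",np.median(q[:,2]).round(4))
E
```

```text
time: 16.42
tool_pos: [0.6232, -0.2191, 0.2807]
tool_rot: [0.714, -0.016, 0.7, 0.009]
contact_force: [0.6, 0.4, -0.7]
gripper_width: -0.001
[ 0.62317055 -0.21909233  0.28068109] 0.09818233064241724
top grey 261 [0.6494 0.041  0.2428] zmed 0.2434
top green 281 [ 0.4997 -0.0437  0.2431] zmed 0.2438
top jar 403 [0.4541 0.0481 0.1368] zmed 0.1369
top fallen 262 [ 0.5971 -0.0457  0.243 ] zmed 0.2435
top button 82 [ 0.6202 -0.2188  0.0809] zmed 0.0812
scene grey 236 [0.6531 0.0424 0.2425] zmed 0.2441
scene green 185 [ 0.5034 -0.0409  0.2421] zmed 0.244
scene jar 225 [0.4584 0.0498 0.1364] zmed 0.1368
scene fallen 229 [ 0.6017 -0.0437  0.2422] zmed 0.2439
scene button 102 [ 0.6224 -0.2187  0.0799] zmed 0.0814
```

View pics/end.png

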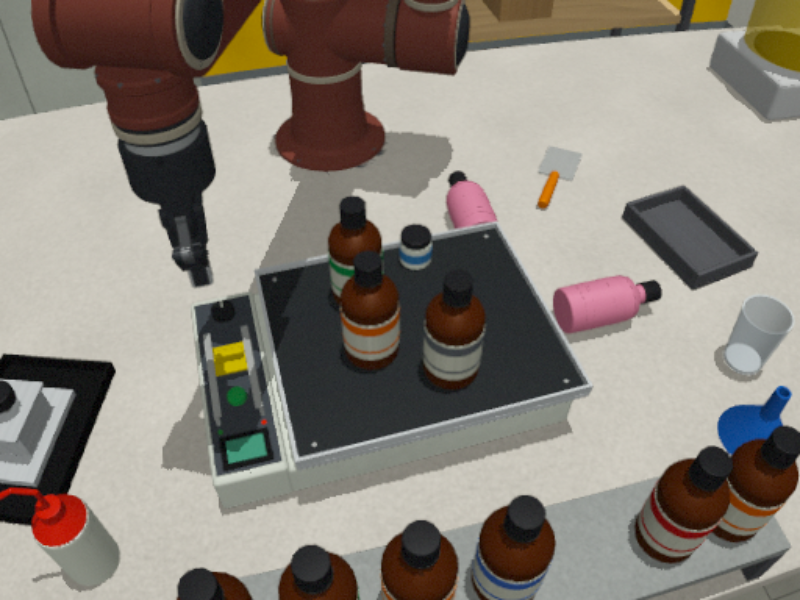

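The picture shows the orange-banded bottle upright at (370,320), with the grey and green bottles and the jar still in place. The guard is open at (230,358), the green button is clear and back up at (236,396), and the gripper hangs free.

```bash
python3 -c "
from plant import manip
print(manip.job_done())"
```

```text
the job is handed in; nothing more can be done
None
```

The fallen bottle stands on the mat again, and the start button has been pressed and released. I handed the job in at about 16.5 s of the 64 s; no verdict was reported.

**What I did:** I gripped the fallen bottle by its cap and turned it upright about the edge of its base. I lowered it until the mat took its weight and let go. Then I pushed the guard open by its tab with the closed fingers and pressed the green button straight down until it bottomed out. At the bottom the fingertip was at z 0.0758 m, with 18 N vertical force. I then lifted clear.

**Last checks:**
- **Bottle:** its cap top is at z 0.244 m, the same height as the other two bottles.
- **Other bottles and jar:** they are within about 2 mm of their starting positions.
- **Button:** it has sprung back, with its top at about 0.081 m against 0.082 m nominal.
- **Robot:** the gripper touches nothing.
- **Disagreement:** the two cameras differ by about 4 mm in x, so I used averages. I never measured the bottle's tilt angle directly; upright is judged from its cap height and the pictures.

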